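Find the packed sample box by tipping it and draw it to the stop rail

ROBOT

A 7-joint arm with a two-finger parallel gripper is mounted at the origin on a cart in front of the work surface, level with it; the furniture and walls round the work are solid. World frame = base frame: x ahead of the robot, y to its left, z up, the work surface at z = 0. Lengths are in m, angles in rad, forces in N, time in s.
With the tool pointing down it reaches from about 0.4 to 0.85 m from the base axis. Payload 10.4 kg.
Tool frame: the origin (TCP) lies midway between the tips of the shut fingers; the grasp point (between the pads) lies hold_point_z behind it (hold_point_z is the distance from the TCP to the grasp point, in m); z points along the fingers, y is the line along which they close (so a half turn about z gives the same grasp; the last joint's range is limited). The gripper opens to 87 mm and grips with 3 to 60 N. Pads are 19 mm wide; open, the fingers measure 117 mm over their backs; the gripper's body (75 mm by 190 mm) begins 51 mm behind the grasp point.
Start: joints at [1.187, 0.332, -0.065, 1.46, 0.022, 1.35, -0.088], TCP at [0.221, -0.585, 0.223] pointing down, gripper open.
Joint ranges: [-2.6, 2.6], [-0.5, 2.12], [-1.47, 1.34], [0.16, 2.42], [-1.27, 4.41], [0.06, 2.06], [-2.6, 2.6]. Speed limits (rad/s): [2.22, 2.22, 2.79, 2.79, 3.14, 3.14, 3.14].

INTERFACE

Orientations are given as a unit quaternion [x, y, z, w].
In Python, from bench import * gives the robot as it stands. The module is installed in compiled form; this text tells all that it offers.
- The arm moves only by the tool drive_tool, never from a script. Its argument "increments" is a list of rows, each a list of 6 numbers: the shift along the tool's x, y, z scaled (see below), then the turn, a rotation vector about the tool's x, y, z scaled (see below). In form: [[dx, dy, dz, rx, ry, rz], ...]. A call has exactly 5 rows; each row is the pose to reach, as a shift and turn from the pose commanded when the call began, along the tool's axes at that moment; what a row does not reach only later rows make up. The controller multiplies each number of a shift by 300 mm and each number of a turn by pi/4 rad. A row lasts 1/12 s, in which the tool goes at most 41.7 mm and 7.16 degrees, less where a joint would pass 70% of its speed; a pose out of reach is approached as far as the arm can. A call with a number of a shift or a turn outside -1 to 1 is refused whole. A call with a gripper value outside its range is refused whole. "claw" is the closure, from 0 (fully open) to 1 (shut), set as the call begins (left out, the last holds). The fingers move at their own pace and stop on an object; "force" is the grip in N (left out, the last holds). Time passes only in rows, so rows that repeat a pose let the fingers close, or fill a call up. It gives the time, the measured TCP pose, the force, the opening and the grip force at its end, in the units of the state.
- read_state(): the state, without advancing time (a new reading comes with each control period).
- camera(name): name is "scene" or "top" or "wrist"; returns the picture (420x560x3 uint8, blue, green, red); there is no depth.
- get_calibration(name): a dict with "K" (3x3 intrinsics, pixels), "position" and "rotation" of the camera in the world. Camera axes: x right, y down, z forward; pixel columns grow to the right and rows downward; lengths in m; the calibration is good to about 2 mm. A picture is of the moment at which its call begins: read the wrist's pose just before it. get_calibration takes no time and is no camera call; for the wrist camera it gives the pose at the moment of the call.
- close_job(): hands the job in; it is judged then, once.
The state is a dict: "time": time; "joint_positions": joint angles; "joint_vel": joint speeds; "joint_torque": joint torques, N m; "ee_pos": TCP position; "eef_rot": TCP orientation; "ft_force": force on the tool from outside, world axes, zero at the start; "torque": the same for the moment, N m; "width": finger opening in m; "grip_force": force on a finger pad.
Only numpy, scipy, OpenCV 4.12 (cv2) and the standard library are available. Lean on these libraries where they do the work, as an engineer would, in place of code of your own. Each camera call takes 0.05 s, during which the arm holds its last target. There are 200 camera calls.

TASK

Of the three identical closed sample boxes on the white board one is packed and two are as good as empty: find the packed one by taking a box at a time by its black end grip, raising that end about a centimetre while the far edge stays on the board, and feeling the weight in the wrist. Then slide the packed box along the board toward the robot, never lifting any box clear of it, until its front is gently flush against the low stop rail, and let go. Leave the empty boxes standing where they are and don't disturb the things round about.

Things in the scene. Friction and masses are not known exactly. Their poses are not given: they have to be found in the camera images.
- board: Smooth white board fixed to the worktop, 200 mm deep (x, away from the robot), 420 wide (y), 6 thick; origin at the centre of its underside. Pale grey fields mark the row where the boxes stand. A low aluminium stop rail, 14 mm deep, 10 mm high above the board, runs along its near edge.
- rail_face (a point): Middle of the stop rail's upright far face, at the board's top surface (6 mm above the worktop). x points away from the robot, square to the rail, y runs along the rail, z up. A box is home when its front face touches this face.
- box_1: One of three identical closed blue boxes with white lid, 100 mm long (x) by 70 wide (y) by 62 high; origin at the centre of its underside; x points from near (front) end to far end. A black grip stands out 40 mm from the near end, over the rail. Packed (0.7 to 1.0 kg) or as good as empty (about 0.15 kg); name, place and look do not tell which. Load central, 1 to 2 mm of play. Lid fixed.
- box_1_grip (a point): Where to pinch box_1: centre of its grip, 26 mm out from the near end, 42 mm above the underside. The grip is an upright plate 12 mm thick (y), 24 mm high (30 to 54 mm above the underside), 40 mm long (x); fingers close along y. Axes as the box. It lies 126 mm from the far bottom edge, so tipped a little the hand carries here about two fifths of the box's weight.
- box_1_front (a point): Middle of the bottom edge of box_1's near (front) face; axes as the box.
- box_1_heel (a point): Middle of the bottom edge of box_1's far face, the edge it tips about; axes as the box.
- box_2: One of three identical closed blue boxes with white lid, 100 mm long (x) by 70 wide (y) by 62 high; origin at the centre of its underside; x points from near (front) end to far end. A black grip stands out 40 mm from the near end, over the rail. Packed (0.7 to 1.0 kg) or as good as empty (about 0.15 kg); name, place and look do not tell which. Load central, 1 to 2 mm of play. Lid fixed.
- box_2_grip (a point): Where to pinch box_2: centre of its grip, 26 mm out from the near end, 42 mm above the underside. The grip is an upright plate 12 mm thick (y), 24 mm high (30 to 54 mm above the underside), 40 mm long (x); fingers close along y. Axes as the box. It lies 126 mm from the far bottom edge, so tipped a little the hand carries here about two fifths of the box's weight.
- box_2_front (a point): Middle of the bottom edge of box_2's near (front) face; axes as the box.
- box_2_heel (a point): Middle of the bottom edge of box_2's far face, the edge it tips about; axes as the box.
- box_3: One of three identical closed blue boxes with white lid, 100 mm long (x) by 70 wide (y) by 62 high; origin at the centre of its underside; x points from near (front) end to far end. A black grip stands out 40 mm from the near end, over the rail. Packed (0.7 to 1.0 kg) or as good as empty (about 0.15 kg); name, place and look do not tell which. Load central, 1 to 2 mm of play. Lid fixed.
- box_3_grip (a point): Where to pinch box_3: centre of its grip, 26 mm out from the near end, 42 mm above the underside. The grip is an upright plate 12 mm thick (y), 24 mm high (30 to 54 mm above the underside), 40 mm long (x); fingers close along y. Axes as the box. It lies 126 mm from the far bottom edge, so tipped a little the hand carries here about two fifths of the box's weight.
- box_3_front (a point): Middle of the bottom edge of box_3's near (front) face; axes as the box.
- box_3_heel (a point): Middle of the bottom edge of box_3's far face, the edge it tips about; axes as the box.
- media: Clear bottle with blue screw cap, 67 mm across, 140 mm high, bystander; origin at the centre of its underside.
- timer: Small white lab timer, 60x62x16 mm, bystander; origin at the centre of its underside.
- dish: Petri dish, 56 mm across, 14 mm high, bystander; origin at the centre of its underside.

How it is judged:
By the outcome, as a careful person would: the job done as asked, in the order asked, and still so for the second after the job is handed in, with the robot touching nothing.
It also fails if it takes over 58 s, if anything falls off the work surface, if the arm or the gripper's body presses on something with over 40 N, if the wrist force passes 120 N, or if a joint passes its speed limit or range.

## Working session

There is one attempt and no reset: what is moved stays moved. The work goes in short steps, Python scripts to look and compute and a tool call to move; the robot and the scene stay as the last step left them, time stands still between calls to the robot, and variables do not carry over. Pictures are saved under pics/ and viewed, at most 10 in all, crops included, and the job is handed in when it is done.

Besides the shell and the picture viewer there is one more tool, called after ">>>" as a command line: name --pt "numbers of a row" for each row, then --argument value for the rest. drive_tool: Moves the arm, as the interface text tells. Its arguments: {"type":"object","properties":{"increments":{"type":"array","items":{"type":"array","items":{"type":"number"}}},"claw":{"type":"number"},"force":{"type":"number"}},"required":["increments"]}

```bash
mkdir -p pics
python3 - <<'E'
from bench import *
import cv2
s=read_state(); print(s)
for n in("top","scene"):
    c=get_calibration(n);print(n,c)
    cv2.imwrite(f"pics/{n}0.png",camera(n))
E
```

```text
{'time': 0.0, 'joint_positions': array([ 1.18734343,  0.33286415, -0.06469227,  1.46094636,  0.0215989 ,
        1.34987442, -0.08851796]), 'joint_vel': array([-3.80074393e-04, -4.71788699e-05, -1.04819829e-03, -2.64350197e-04,
       -1.71150491e-03, -6.20675979e-04, -1.40109401e-04]), 'joint_torque': array([-4.06996821e-05, -6.23263264e+01,  2.41140352e-02, -3.89889050e+01,
       -6.14948594e-02,  3.99262388e-02,  1.68557849e-04]), 'ee_pos': array([ 0.22052648, -0.58439411,  0.22175632]), 'eef_rot': array([ 9.83767413e-01,  1.79446897e-01, -1.57533372e-04, -6.80450553e-04]), 'ft_force': array([-0.21919167,  0.07042416, -0.46227246]), 'torque': array([ 0.00295628,  0.00016667, -0.00439719]), 'grip_force': 0.0, 'width': 0.08699883495479911}
top {'K': array([[416.73182911,   0.        , 276.75839972],
       [  0.        , 416.73182911, 213.78142879],
       [  0.        ,   0.        ,   1.        ]]), 'position': array([ 0.32395604, -0.08876172,  1.21703791]), 'rotation': array([-0.70300585,  0.70610449, -0.0605768 ,  0.05941099])}
scene {'K': array([[479.82852011,   0.        , 281.29517789],
       [  0.        , 479.82852011, 213.12673494],
       [  0.        ,   0.        ,   1.        ]]), 'position': array([0.60142295, 1.10868389, 1.19603112]), 'rotation': array([ 0.02491529,  0.91873498, -0.39363259, -0.01893804])}
```

View pics/top0.png

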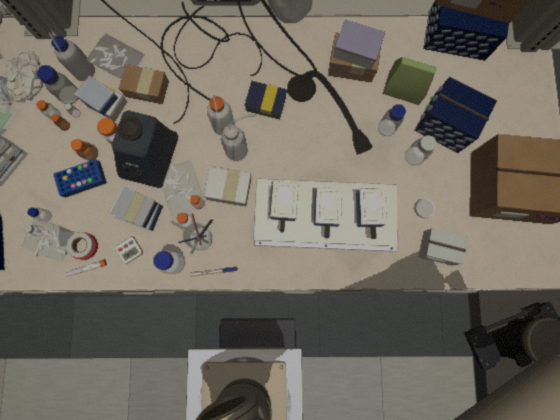

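View pics/scene0.png

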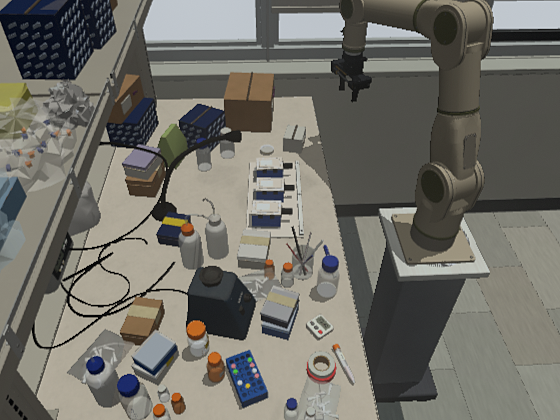

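The top view shows the white board at about (255–397, 180–250). The three boxes are at (284,200), (328,207) and (373,207), with dark grips below them at about (282,227), (328,228) and (374,231). Next I'll measure them.

```bash
cat > h.py <<'E'
import numpy as np, cv2
from scipy.spatial.transform import Rotation as R
from bench import *
def ray(c,uv,z):
    d=R.from_quat(c["rotation"]).apply(np.linalg.inv(c["K"])@[uv[0],uv[1],1.]); p=c["position"]
    return p+d*(z-p[2])/d[2]
E
python3 - <<'E'
from h import *
im=cv2.imread("pics/top0.png");c=get_calibration("top")
x0,y0=240,165
cr=im[y0:265,x0:410]
cv2.imwrite("pics/crop.png",cv2.resize(cr,None,fx=4.6,fy=4.6,interpolation=cv2.INTER_CUBIC))
g=cr.max(2)
m=(g<70).astype(np.uint8)
n,l,st,ce=cv2.connectedComponentsWithStats(m)
for i in range(1,n):
    if st[i,4]>12:
        uv=ce[i]+[x0,y0]; print(st[i],uv.round(1),ray(c,uv,.06).round(4))
w=(cr.min(2)>150).astype(np.uint8)
for k in[(255,180),(397,182),(397,250),(255,248)]: print(k,ray(c,k,.006).round(3))
E
```

```text
[116  26   5  35  94] [358.1 208.9] [ 0.5354 -0.3209  0.06  ]
[36 53 13 14 59] [282.  222.8] [ 0.4968 -0.1057  0.06  ]
[81 59 12 14 70] [326.6 229. ] [ 0.4787 -0.2305  0.06  ]
[126  60  14  14  76] [372.4 230.1] [ 0.4749 -0.3586  0.06  ]
(255, 180) [ 0.634 -0.027  0.006]
(397, 182) [ 0.627 -0.451  0.006]
(397, 250) [ 0.423 -0.44   0.006]
(255, 248) [ 0.431 -0.028  0.006]
```

View pics/crop.png

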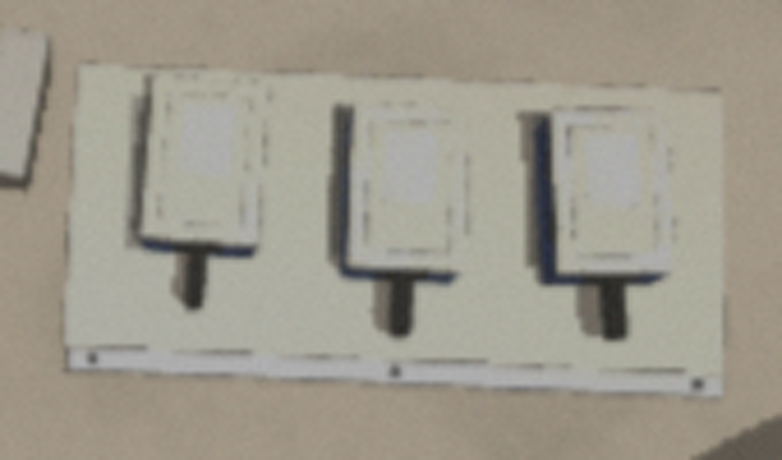

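Top view crop: the rail's far face runs from (75,345) to (720,370). Grip bases are at about (197,245), (402,272) and (612,278), and the boxes are nearly square to the rail. Next I'll work out the move to a close look.

```bash
cat >> h.py <<'E'
def down(yaw): return R.from_euler('z',yaw)*R.from_euler('x',np.pi)
def inc(p,q,P,Rt,label=""):
    Rc=R.from_quat(q); d=Rc.inv().apply(np.array(P)-p)/.3; r=(Rc.inv()*Rt).as_rotvec()/(np.pi/4)
    print(label,"inc",d.round(4),r.round(4))
E
python3 - <<'E'
from h import *
import bench
print([ (k,getattr(bench,k)) for k in dir(bench) if 'hold' in k.lower()])
s=read_state();q=R.from_quat(s["eef_rot"]);c=get_calibration("wrist")
print("cam in tool",q.inv().apply(c["position"]-s["ee_pos"]).round(4),(q.inv()*R.from_quat(c["rotation"])).as_matrix().round(3),c["K"][0,0])
inc(s["ee_pos"],s["eef_rot"],[.43,-.24,.30],down(-.02),"view")
t=get_calibration("top")
for b,uvs in{"L":[(150,70),(268,80),(258,243),(142,240)],"M":[(352,102),(468,108),(457,272),(347,268)],"R":[(555,110),(660,112),(668,275),(553,272)]}.items():
    P=[ray(t,np.array(u)/4.6+[240,165],.068) for u in uvs]; print(b,np.round(P,3)[:,:2].tolist())
for u in[(75,345),(720,370)]: print("rail",ray(t,np.array(u)/4.6+[240,165],.016).round(4))
E
```

```text
[('hold_point_z', 0.0187)]
cam in tool [ 0.0699 -0.0005 -0.1631] [[ 0.    -0.968 -0.252]
 [ 1.     0.     0.001]
 [-0.001 -0.252  0.968]] 369.7055266885035
view inc [ 1.0586 -0.828  -0.2596] [-1.600e-03  4.000e-04  4.849e-01]
L [[0.618, -0.08], [0.611, -0.152], [0.509, -0.145], [0.512, -0.075]]
M [[0.597, -0.204], [0.593, -0.275], [0.491, -0.265], [0.494, -0.199]]
R [[0.591, -0.329], [0.59, -0.393], [0.489, -0.393], [0.491, -0.324]]
rail [ 0.4533 -0.0317  0.016 ]
rail [ 0.4358 -0.4366  0.016 ]
```

>>> drive_tool --pt "0.108 -0.074 -0.024 0 0 0.12" --pt "0.216 -0.148 -0.048 0 0 0.24" --pt "0.324 -0.222 -0.072 0 0 0.36" --pt "0.432 -0.296 -0.096 0 0 0.485" --pt "0.54 -0.37 -0.12 0 0 0.485" --claw 0

```text
time: 0.52
ee_pos: [0.3336, -0.4219, 0.2586]
eef_rot: [1.0, -0.013, -0.0, -0.0]
ft_force: [0.6, -0.0, 0.7]
width: 0.0871
grip_force: 0.0
```

Run:
```python
from h import *
s=read_state();print(s["ee_pos"],s["time"])
inc(s["ee_pos"],s["eef_rot"],[.45,-.24,.30],down(-.03),"view")
```

```text
[ 0.33360999 -0.42192954  0.25857483] 0.5167
view inc [ 0.3716 -0.6166 -0.1381] [-0.0002  0.0005  0.0042]
```

>>> drive_tool --pt "0.068 -0.112 -0.026 0 0 0.004" --pt "0.136 -0.224 -0.052 0 0 0.004" --pt "0.204 -0.336 -0.078 0 0 0.004" --pt "0.272 -0.448 -0.104 0 0 0.004" --pt "0.34 -0.56 -0.13 0 0 0.004"

```text
time: 0.93
ee_pos: [0.4388, -0.256, 0.2978]
eef_rot: [1.0, -0.012, -0.0, 0.0]
ft_force: [0.7, -0.8, 0.8]
width: 0.0875
grip_force: 0.0
```

>>> drive_tool --pt "0 0 0 0 0 0" --pt "0 0 0 0 0 0" --pt "0 0 0 0 0 0" --pt "0 0 0 0 0 0" --pt "0 0 0 0 0 0"

```text
time: 1.35
ee_pos: [0.4376, -0.259, 0.2971]
eef_rot: [1.0, -0.013, -0.0, -0.0]
ft_force: [0.0, 0.2, 0.0]
width: 0.0869
grip_force: 0.0
```

Run:
```python
from h import *
import pickle
s=read_state();print(s["ee_pos"],s["time"]);c=get_calibration("wrist")
im=camera("wrist");cv2.imwrite("pics/w1.png",im);pickle.dump(c,open("c1.pkl","wb"))
```

```text
[ 0.43757157 -0.25897659  0.2971316 ] 1.35
```

View pics/w1.png

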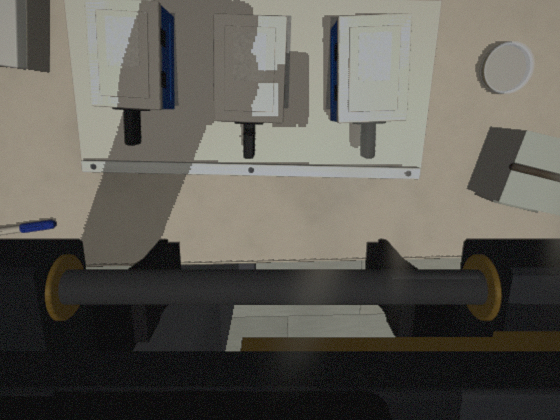

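The wrist view shows the grips at columns 132, 249 and 368, rows about 108–158. The rail's far edge runs from about (82,160) to (421,168). Now I'll locate the edges more precisely.

Run:
```python
from h import *
import pickle
c=pickle.load(open("c1.pkl","rb"));im=cv2.imread("pics/w1.png");g=cv2.GaussianBlur(im,(3,3),0).max(2).astype(int)
# grips: darkest segment bounds per row
for n,(a,b),rows in[("L",(115,150),(114,140)),("M",(236,263),(130,154)),("R",(352,384),(128,154))]:
    for r in range(rows[0],rows[1]+1,6):
        d=np.diff(g[r,a:b]); print(n,r,a+int(d.argmin()),a+int(d.argmax()),end=" | ")
    print()
for n,u,(a,b) in[("L",132,(130,155)),("M",249,(145,168)),("R",368,(145,168))]:
    print(n,"tip col",g[a:b,u])
for u in(75,100,200,300,340,420): print(u,g[150:190,u])
for u0,v0,v1 in[(100,90,120),(165,90,120),(222,105,135),(275,105,135),(340,105,135),(400,105,135)]: print(u0,g[v0:v1,u0])
```

```text
L 114 122 139 | L 120 123 140 | L 126 123 140 | L 132 123 140 | L 138 123 140 | 
M 130 242 254 | M 136 242 254 | M 142 242 254 | M 148 242 254 | M 154 242 254 | 
R 128 360 375 | R 134 360 375 | R 140 359 375 | R 146 359 374 | R 152 359 374 | 
L tip col [ 18  17  17  17  17  20  21  22  23  23  23  21  17  17  27  55  90 105
 106 106 107 107 106 106 106]
M tip col [ 38  40  39  37  38  40  40  39  38  38  38  35  42  82 139 167 158 123
 102 123 157 160 131]
R tip col [ 79  80  79  79  79  79  79  78  78  79  78  76  83 112 148 166 168 168
 156 131 109 109 135]
75 [146 147 147 146 147 148 148 149 149 148 148 148 148 148 149 149 150 150
 150 150 150 151 151 150 149 149 150 150 150 150 149 150 151 150 150 150
 151 152 151 152]
100 [165 165 165 165 165 166 166 154 128 101  97 126 157 168 169 169 168 168
 168 167 164 151 141 142 144 143 145 148 142 132 131 128 115 110 109  99
  92  92  92  92]
200 [168 168 169 169 168 168 168 167 167 155 129 104 101 127 157 168 169 171
 170 170 170 172 170 161 148 148 153 154 154 154 154 153 153 153 153 153
 153 154 154 154]
300 [169 170 171 169 169 170 16
[... 534 characters left out ...]
163 154 145 152
 162 164 164 164 164 164 165 165 165 164 164 163]
165 [ 52  52  51  51  52  52  51  52  51  50  51  52  51  50  50  51  51  51
  59  76  99 106 107 108 107 106 106 106 107 106]
222 [113 113 113 112 112 112 112 111 111 112 112 112 112 112 109 104 115 145
 164 167 167 167 167 167 168 167 167 167 168 167]
275 [169 170 170 169 169 169 170 169 169 169 157 130 111 108 109 110 106 101
 101 103 105 121 149 166 169 169 168 168 168 168]
340 [168 169 169 169 169 169 169 169 169 169 169 168 167 168 169 169 164 155
 153 161 167 168 168 168 168 168 168 168 168 168]
400 [168 168 168 168 168 168 168 169 170 169 168 167 168 168 160 151 157 165
 168 169 168 167 167 168 169 169 169 169 168 168]
```

```bash
python3 -c "
import cv2
im=cv2.imread('pics/w1.png')[0:190,70:440]
cv2.imwrite('pics/w1c.png',cv2.resize(im,None,fx=2.15,fy=2.15,interpolation=cv2.INTER_CUBIC))"
```

```text
(no output)
```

View pics/w1c.png

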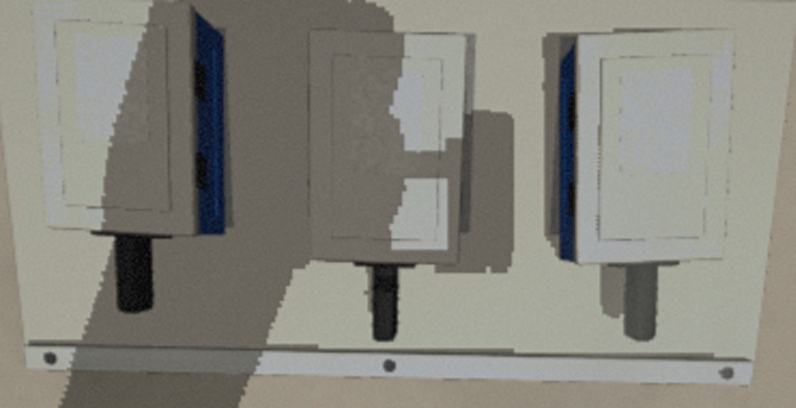

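Run:
```python
from h import *
import pickle
c=pickle.load(open("c1.pkl","rb"));o=np.array([70,0])
f=lambda u,z:ray(c,np.array(u)/2.15+o,z)[:2]
A=lambda p,q:float(np.degrees(np.arctan2(*(p-q)[::-1])))
r=[ray(c,u,.011)[:2] for u in[(100,159.7),(200,161.6),(300,163.7),(340,165.1)]];print("rail",np.round(r,4).tolist())
k=np.polyfit([p[1] for p in r],[p[0] for p in r],1);print("rail yaw deg",-np.degrees(np.arctan(k[0])))
for n,P in{"L":[(50,227),(195,235),(195,6)],"M":[(312,260),(460,264),(465,33),(312,30)],"R":[(578,263),(722,258),(735,30),(578,35)]}.items():
    W=[f(u,.068) for u in P]; print(n,np.round(W,4).tolist(),"front yaw",A(W[0],W[1])-90,"side",A(W[2],W[1]), "gap",((W[0]+W[1])/2)[0]-np.polyval(k,((W[0]+W[1])/2)[1]))
for n,l,rr,v0,v1 in[("L",122.5,139.5,114,144.5),("M",242,255,130,157.5),("R",359.5,375,128,157.5)]:
    # top edges z=.060
    print(n,"gripmid base/tip",ray(c,((l+rr)/2,v0),.055).round(4),ray(c,((l+rr)/2,v1),.055).round(4),"width",ray(c,(l,v0),.06)[1]-ray(c,(rr,v0),.06)[1])
```

```text
rail [[0.4545, -0.0489], [0.4491, -0.1701], [0.4434, -0.2918], [0.4405, -0.3405]]
rail yaw deg -2.714658530862137
L [[0.5165, -0.0767], [0.5111, -0.1453], [0.6096, -0.1553]] front yaw -4.517371983478569 side -5.8224189229694865 gap 0.06214651092881057
M [[0.4981, -0.2003], [0.4944, -0.2714], [0.5956, -0.2754], [0.5986, -0.2068]] front yaw -2.9617772256591905 side -2.2807772712417913 gap 0.0505000024789064
R [[0.4935, -0.3282], [0.494, -0.3973], [0.5938, -0.3966], [0.5935, -0.3262]] front yaw 0.49107190922163113 side 0.4029343946855808 gap 0.05400506425993434
L gripmid base/tip [ 0.5072 -0.1094  0.055 ] [ 0.4752 -0.1055  0.055 ] width 0.017834432757188906
M gripmid base/tip [ 0.4874 -0.2336  0.055 ] [ 0.4579 -0.2323  0.055 ] width 0.0137894629578377
R gripmid base/tip [ 0.4863 -0.361   0.055 ] [ 0.4546 -0.3623  0.055 ] width 0.01642575735690971
```

>>> drive_tool --pt "0.025 -0.02 0.13 0 0 0.026" --pt "0.05 -0.04 0.26 0 0 0.026" --pt "0.08 -0.06 0.39 0 0 0.026" --pt "0.106 -0.084 0.52 0 0 0.026" --pt "0.106 -0.084 0.64 0 0 0.026" --claw 0 --force 25

```text
time: 1.82
ee_pos: [0.4714, -0.2321, 0.1035]
eef_rot: [1.0, -0.021, 0.0, -0.0]
ft_force: [0.1, -0.7, 0.0]
width: 0.0873
grip_force: 0.0
```

>>> drive_tool --pt "0 0 0 0 0 0" --pt "0 0 0 0 0 0" --pt "0 0 0 0 0 0" --pt "0 0 0 0 0 0" --pt "0 0 0 0 0 0"

```text
time: 2.23
ee_pos: [0.4719, -0.2344, 0.108]
eef_rot: [1.0, -0.022, 0.002, 0.001]
ft_force: [-1.8, 0.1, 0.1]
width: 0.0871
grip_force: 0.0
```

Run:
```python
from h import *
import pickle
s=read_state();print(s["ee_pos"],s["eef_rot"],s["time"]);c=get_calibration("wrist")
im=camera("wrist");cv2.imwrite("pics/w2.png",im);pickle.dump(c,open("c2.pkl","wb"))
u=R.from_quat(c["rotation"]).inv().apply(np.array([.4703,-.2347,.06])-c["position"]);u=c["K"]@u;print(u/u[2])
inc(s["ee_pos"],s["eef_rot"],[.4703,-.2347,.0293],down(np.radians(-2.6)))
```

```text
[ 0.47192518 -0.23435927  0.10795951] [ 9.99750943e-01 -2.22314667e-02  1.69813910e-03  9.64513008e-04] 2.2333
[274.59160232 233.20894432   1.        ]
 inc [-0.0063  0.0009  0.2622] [ 0.0024 -0.0044  0.0012]
```

View pics/w2.png

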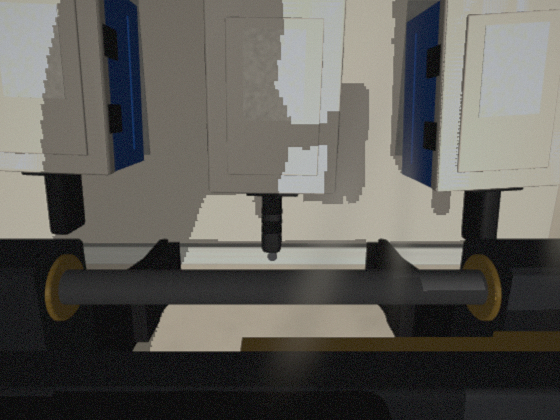

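The grip is at column 272, midway between the fingers, with its tip at row 251. I'll keep the current x and go straight down.

>>> drive_tool --pt "0 0 0.08 0 0 0" --pt "0 0 0.16 0 -0.004 0" --pt "0 0 0.22 0 -0.004 0" --pt "0 0 0.25 0 -0.004 0" --pt "0 0 0.255 0 -0.004 0"

```text
time: 2.7
ee_pos: [0.4702, -0.2332, 0.0282]
eef_rot: [1.0, -0.022, -0.002, -0.0]
ft_force: [-0.1, 0.1, -0.0]
width: 0.0874
grip_force: 0.0
```

>>> drive_tool --pt "0 0 0 0 0 0" --pt "0 0 0 0 0 0" --pt "0 0 0 0 0 0" --pt "0 0 0 0 0 0" --pt "0 0 0 0 0 0"

```text
time: 3.12
ee_pos: [0.4712, -0.2336, 0.0298]
eef_rot: [1.0, -0.022, -0.001, 0.0]
ft_force: [0.1, -0.5, -0.1]
width: 0.0875
grip_force: 0.0
```

Run:
```python
from h import *
s=read_state();print(s["time"],s["ee_pos"],s["eef_rot"],s["ft_force"],s["torque"],s["width"])
```

```text
3.1167 [ 0.47120701 -0.2335987   0.0297988 ] [ 9.99759835e-01 -2.18897536e-02 -1.01264816e-03  2.92285828e-04] [ 0.10979326 -0.52471389 -0.07038827] [ 0.05152942 -0.00267977 -0.06535754] 0.08746664756292892
```

>>> drive_tool --pt "0 0 0 0 0 0" --pt "0 0 0 0 0 0" --pt "0 0 0 0 0 0" --pt "0 0 0 0 0 0" --pt "0 0 0 0 0 0" --claw 1 --force 25

```text
time: 3.53
ee_pos: [0.4708, -0.2334, 0.0291]
eef_rot: [1.0, -0.022, -0.002, -0.0]
ft_force: [-0.5, 0.5, -0.6]
width: 0.0617
grip_force: 0.0
```

>>> drive_tool --pt "0 0 0 0 0 0" --pt "0 0 0 0 0 0" --pt "0 0 0 0 0 0" --pt "0 0 0 0 0 0" --pt "0 0 0 0 0 0"

```text
time: 3.95
ee_pos: [0.4708, -0.2333, 0.029]
eef_rot: [1.0, -0.022, -0.002, -0.0]
ft_force: [-0.4, -0.2, 0.2]
width: 0.0284
grip_force: 0.0
```

Run:
```python
from h import *
s=read_state();print(s["time"],s["ee_pos"],s["eef_rot"],s["ft_force"],s["torque"],s["width"],s["grip_force"])
```

```text
3.95 [ 0.47078371 -0.23334197  0.02904855] [ 9.99760533e-01 -2.18271593e-02 -1.56571993e-03 -1.74492439e-05] [-0.3646711  -0.2144492   0.19414043] [ 0.03549525  0.01006743 -0.017635  ] 0.028382393778118523 0.0
```

>>> drive_tool --pt "0 0 0 0 0 0" --pt "0 0 0 0 0 0" --pt "0 0 0 0 0 0" --pt "0 0 0 0 0 0" --pt "0 0 0 0 0 0"

```text
time: 4.37
ee_pos: [0.4708, -0.2336, 0.0291]
eef_rot: [1.0, -0.022, -0.002, 0.0]
ft_force: [-0.8, -0.2, -0.1]
width: 0.0117
grip_force: 25.0
```

>>> drive_tool --pt "0 0 0 0 0 0" --pt "0 0 0 0 0 0" --pt "0 0 0 0 0 0" --pt "0 0 0 0 0 0" --pt "0 0 0 0 0 0"

```text
time: 4.78
ee_pos: [0.4708, -0.2335, 0.0291]
eef_rot: [1.0, -0.022, -0.002, 0.0]
ft_force: [-0.9, -1.2, -0.8]
width: 0.0121
grip_force: 25.0
```

>>> drive_tool --pt "0.0015 0 -0.0065 0 -0.02 0" --pt "0.003 0 -0.013 0 -0.04 0" --pt "0.0045 0 -0.02 0 -0.06 0" --pt "0.006 0 -0.0265 0 -0.08 0" --pt "0.0075 0 -0.033 0 -0.1 0"

```text
time: 5.2
ee_pos: [0.4727, -0.2335, 0.0389]
eef_rot: [0.999, -0.022, -0.042, -0.001]
ft_force: [-2.2, -1.5, -2.4]
width: 0.0117
grip_force: 25.0
```

>>> drive_tool --pt "0 0 0 0 0 0" --pt "0 0 0 0 0 0" --pt "0 0 0 0 0 0" --pt "0 0 0 0 0 0" --pt "0 0 0 0 0 0"

```text
time: 5.62
ee_pos: [0.4732, -0.2334, 0.039]
eef_rot: [0.999, -0.022, -0.04, -0.001]
ft_force: [-0.2, -2.3, -3.2]
width: 0.0118
grip_force: 25.0
```

>>> drive_tool --pt "0 0 0 0 0 0" --pt "0 0 0 0 0 0" --pt "0 0 0 0 0 0" --pt "0 0 0 0 0 0" --pt "0 0 0 0 0 0"

```text
time: 6.03
ee_pos: [0.4732, -0.2335, 0.039]
eef_rot: [0.999, -0.022, -0.041, -0.001]
ft_force: [0.6, -1.1, -3.8]
width: 0.0118
grip_force: 25.0
```

Run:
```python
from h import *
for i in range(5):
    s=read_state();print(s["time"],s["ee_pos"].round(4),s["ft_force"].round(2),s["torque"].round(3),s["width"],s["grip_force"]);camera("wrist")
```

```text
6.0333 [ 0.4732 -0.2335  0.039 ] [ 0.59 -1.06 -3.77] [-0.245 -0.307 -0.196] 0.011787070453473086 24.964910354465246
6.0833 [ 0.4732 -0.2334  0.039 ] [ 0.96 -1.2  -4.82] [-0.304 -0.312 -0.166] 0.011722663526125617 24.96487934142351
6.1333 [ 0.4732 -0.2334  0.039 ] [ 1.78 -0.82 -4.26] [-0.25  -0.316 -0.135] 0.011763346804700488 24.964816393330693
6.1833 [ 0.4732 -0.2334  0.039 ] [ 1.34 -0.64 -5.05] [-0.215 -0.298 -0.146] 0.011643264428110072 24.96457270346582
6.2333 [ 0.4732 -0.2334  0.039 ] [ 1.98 -0.45 -4.54] [-0.279 -0.387 -0.169] 0.012098765765972545 24.964488353580236
```

Fz is about -4 N with the end raised, against about 0.6 N expected from an empty box. I'll lower it and check that the reading returns to zero.

>>> drive_tool --pt "-0.001 0 0.0066 0 0.02 0" --pt "-0.002 0 0.0132 0 0.04 0" --pt "-0.003 0 0.0198 0 0.06 0" --pt "-0.004 0 0.0265 0 0.08 0" --pt "-0.0048 0 0.033 0 0.1 0"

```text
time: 6.7
ee_pos: [0.4709, -0.2334, 0.0291]
eef_rot: [1.0, -0.022, -0.001, 0.0]
ft_force: [2.0, -0.6, -5.2]
width: 0.0117
grip_force: 25.0
```

>>> drive_tool --pt "0 0 0 0 0 0" --pt "0 0 0 0 0 0" --pt "0 0 0 0 0 0" --pt "0 0 0 0 0 0" --pt "0 0 0 0 0 0"

```text
time: 7.12
ee_pos: [0.4706, -0.2334, 0.0291]
eef_rot: [1.0, -0.022, -0.002, -0.0]
ft_force: [-0.4, -0.3, -3.5]
width: 0.0114
grip_force: 25.0
```

Run:
```python
from h import *
for i in range(6):
    s=read_state();print(s["time"],s["ee_pos"].round(4),s["ft_force"].round(2),s["torque"].round(3));camera("wrist")
```

```text
7.1167 [ 0.4706 -0.2334  0.0291] [-0.38 -0.3  -3.46] [-0.112  0.075 -0.074]
7.1667 [ 0.4705 -0.2334  0.0291] [-0.71 -1.2  -3.11] [-0.156  0.151 -0.118]
7.2167 [ 0.4706 -0.2334  0.0291] [-1.32 -0.48 -2.  ] [-0.151  0.129 -0.076]
7.2667 [ 0.4706 -0.2334  0.0291] [-1.35 -0.87 -2.6 ] [-0.126  0.196 -0.06 ]
7.3167 [ 0.4706 -0.2333  0.0291] [-0.95 -0.62 -1.85] [-0.172  0.27  -0.098]
7.3667 [ 0.4705 -0.2334  0.0291] [-1.53 -1.05 -2.57] [-0.126  0.234 -0.083]
```

>>> drive_tool --pt "0 0 0 0 0 0" --pt "0 0 0 0 0 0" --pt "0 0 0 0 0 0" --pt "0 0 0 0 0 0" --pt "0 0 0 0 0 0"

```text
time: 7.83
ee_pos: [0.4706, -0.2334, 0.0291]
eef_rot: [1.0, -0.022, -0.002, -0.0]
ft_force: [-2.2, -0.4, -2.6]
width: 0.0114
grip_force: 25.0
```

>>> drive_tool --pt "0 0 0 0 0 0" --pt "0 0 0 0 0 0" --pt "0 0 0 0 0 0" --pt "0 0 0 0 0 0" --pt "0 0 0 0 0 0"

```text
time: 8.25
ee_pos: [0.4706, -0.2334, 0.0291]
eef_rot: [1.0, -0.022, -0.002, -0.0]
ft_force: [-4.3, -1.7, -2.9]
width: 0.0116
grip_force: 25.0
```

Run:
```python
from h import *
for i in range(4):
    s=read_state();print(s["time"],s["ee_pos"].round(4),s["ft_force"].round(2),s["torque"].round(3));camera("wrist")
```

```text
8.25 [ 0.4706 -0.2334  0.0291] [-4.29 -1.72 -2.91] [-0.071  0.858 -0.116]
8.3 [ 0.4706 -0.2334  0.0291] [-4.3  -0.73 -2.19] [-0.101  0.965 -0.062]
8.35 [ 0.4706 -0.2334  0.0291] [-3.87 -0.31 -2.06] [-0.067  0.921 -0.096]
8.4 [ 0.4706 -0.2334  0.0291] [-3.86 -0.94 -1.6 ] [-0.105  0.928 -0.032]
```

>>> drive_tool --pt "0 0 0 0 0 0" --pt "0 0 0 0 0 0" --pt "0 0 0 0 0 0" --pt "0 0 0 0 0 0" --pt "0 0 0 0 0 0" --claw 0.6

```text
time: 8.87
ee_pos: [0.4713, -0.2334, 0.0295]
eef_rot: [1.0, -0.022, -0.001, 0.0]
ft_force: [0.5, 0.2, -0.2]
width: 0.0324
grip_force: 0.0
```

>>> drive_tool --pt "0 0 0 0 0 0" --pt "0 0 0 0 0 0" --pt "0 0 0 0 0 0" --pt "0 0 0 0 0 0" --pt "0 0 0 0 0 0"

```text
time: 9.28
ee_pos: [0.4708, -0.2334, 0.0292]
eef_rot: [1.0, -0.022, -0.002, -0.0]
ft_force: [0.5, 0.9, -0.2]
width: 0.0348
grip_force: 0.0
```

>>> drive_tool --pt "0 0 0 0 0 0" --pt "0 0 0 0 0 0" --pt "0 0 0 0 0 0" --pt "0 0 0 0 0 0" --pt "0 0 0 0 0 0"

```text
time: 9.7
ee_pos: [0.4708, -0.2334, 0.0292]
eef_rot: [1.0, -0.022, -0.002, 0.0]
ft_force: [-0.1, -0.2, -0.2]
width: 0.035
grip_force: 0.0
```

Run:
```python
from h import *
for i in range(5):
    s=read_state();print(s["time"],s["ee_pos"].round(4),s["ft_force"].round(2),s["torque"].round(3),s["width"]);camera("wrist")
```

```text
9.7 [ 0.4708 -0.2334  0.0292] [-0.09 -0.17 -0.18] [ 0.038  0.032 -0.037] 0.03502274353839302
9.75 [ 0.4708 -0.2334  0.0292] [ 0.15  0.35 -0.  ] [ 0.014 -0.013 -0.006] 0.03459553000617958
9.8 [ 0.4708 -0.2334  0.0292] [ 0.17 -0.11  0.12] [0.045 0.027 0.012] 0.03479989686524969
9.85 [ 0.4708 -0.2334  0.0292] [ 0.13 -0.17  0.75] [0.021 0.042 0.022] 0.03474868195544617
9.9 [ 0.4708 -0.2334  0.0292] [-0.18 -0.37  0.74] [ 0.039 -0.     0.049] 0.03466877212906601
```

With the box released the sensor reads zero. A lift load of about 4.5 N is more than an empty box's whole weight (1.5 N), so the middle box is the packed one. I'll regrip and slide it.

>>> drive_tool --pt "0 0 0 0 0 0" --pt "0 0 0 0 0 0" --pt "0 0 0 0 0 0" --pt "0 0 0 0 0 0" --pt "0 0 0 0 0 0" --claw 1 --force 25

```text
time: 10.37
ee_pos: [0.4708, -0.2334, 0.0292]
eef_rot: [1.0, -0.022, -0.002, -0.0]
ft_force: [0.8, -0.3, 0.9]
width: 0.0114
grip_force: 25.0
```

>>> drive_tool --pt "0 0 0 0 0 0" --pt "-0.005 0 0 0 0 0" --pt "-0.013 0 0 0 0 0.002" --pt "-0.022 0 0 0 0 0.004" --pt "-0.03 0 0 0 0 0.004"

```text
time: 10.78
ee_pos: [0.4618, -0.2328, 0.0292]
eef_rot: [1.0, -0.023, -0.001, -0.0]
ft_force: [3.7, -0.5, -3.6]
width: 0.0117
grip_force: 25.0
```

>>> drive_tool --pt "-0.01 0 0 0 0 0" --pt "-0.02 0 0 0 0 0" --pt "-0.03 0 0 0 0 0" --pt "-0.04 0 0 0 0 0" --pt "-0.05 0 0 0 0 0"

```text
time: 11.2
ee_pos: [0.4464, -0.2323, 0.0292]
eef_rot: [1.0, -0.023, -0.002, -0.0]
ft_force: [2.5, -0.0, -4.8]
width: 0.0118
grip_force: 25.0
```

>>> drive_tool --pt "-0.01 0 0 0 0 0" --pt "-0.02 0 0 0 0 0" --pt "-0.03 0 0 0 0 0" --pt "-0.04 0 0 0 0 0" --pt "-0.045 0 0 0 0 0"

```text
time: 11.62
ee_pos: [0.4328, -0.2316, 0.0292]
eef_rot: [1.0, -0.023, -0.002, -0.0]
ft_force: [3.0, -1.0, -5.2]
width: 0.0112
grip_force: 25.0
```

Run:
```python
from h import *
import pickle
s=read_state();print(s["time"],s["ee_pos"].round(4),s["eef_rot"],s["ft_force"].round(2),s["torque"].round(3),s["width"]);c=get_calibration("wrist")
im=camera("wrist");pickle.dump(c,open("c3.pkl","wb"))
s=read_state();print(s["ft_force"])
cv2.imwrite("pics/w3.png",im);
```

```text
11.6167 [ 0.4328 -0.2316  0.0292] [ 9.99722367e-01 -2.34991544e-02 -1.72574314e-03 -1.87536045e-05] [ 3.03 -0.96 -5.22] [-0.021 -0.59   0.077] 0.011160825661886743
[-0.66186573  0.96067765 -3.43266151]
```

View pics/w3.png

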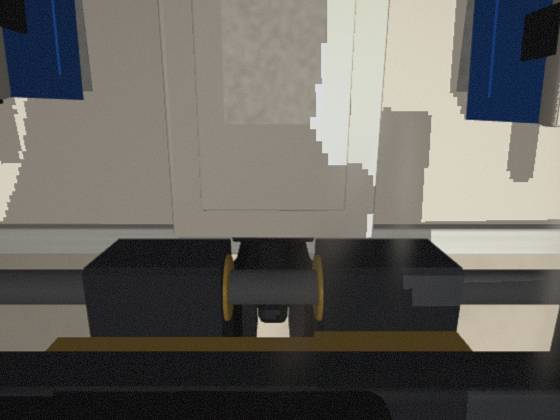

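The lid's front edge is at row 237 and the rail's far edge is at about rows 222–229. Next I'll measure the gap left.

Run:
```python
from h import *
import pickle
c=pickle.load(open("c3.pkl","rb"));g=cv2.imread("pics/w3.png").max(2).astype(int)
for u in(90,130,450,500):print(u,g[218:236,u])
for u in(185,215,340,362):print(u,g[228:245,u])
P=[ray(c,u,.068)[:2] for u in[(176,237),(372,237)]];print(np.round(P,4).tolist())
Q=[ray(c,(u,226),.011)[:2] for u in(100,460)];print(np.round(Q,4).tolist())
```

```text
90 [134 136 136 138 137 128  91  83  81  83  98 122 131 139 137 133 134 134]
130 [138 137 135 140 140 138  96  87  80  81  98 123 135 138 139 134 134 135]
450 [217 218 218 160 138 137 100  78  83  83 102 154 182 206 217 216 216 214]
500 [217 217 157 134 136 134  96  77  83  82  93 148 175 200 212 213 213 211]
185 [139 140 141 139 141 137 144 139 134 116  91  46  27  33  24  27  29]
215 [140 141 141 140 141 140 142 144 136 120  90  42  28  29  25  26  24]
340 [139 136 131 131 132 133 135 134 132 121  95  69  61  59  59  60  55]
362 [135 134 138 138 138 138 139 136 136 126  90  49  36  35  33  45  34]
[[0.4607, -0.1977], [0.4575, -0.2672]]
[[0.4491, -0.1428], [0.4404, -0.3275]]
```

>>> drive_tool --pt "-0.008 0 0 0 0 0" --pt "-0.015 0 0 0 0 0" --pt "-0.022 0 0 0 0 0" --pt "-0.028 0 0 0 0 0" --pt "-0.032 0 0 0 0 0"

```text
time: 12.08
ee_pos: [0.4235, -0.2312, 0.0293]
eef_rot: [1.0, -0.023, -0.002, 0.0]
ft_force: [3.4, -0.6, -5.3]
width: 0.0122
grip_force: 25.0
```

>>> drive_tool --pt "-0.001 0 0 0 0 0" --pt "-0.002 0 0 0 0 0" --pt "-0.003 0 0 0 0 0" --pt "-0.004 0 0 0 0 0" --pt "-0.005 0 0 0 0 0"

```text
time: 12.5
ee_pos: [0.4223, -0.2311, 0.0294]
eef_rot: [1.0, -0.023, -0.002, -0.0]
ft_force: [2.6, -0.9, -4.5]
width: 0.0118
grip_force: 25.0
```

>>> drive_tool --pt "-0.001 0 0 0 0 0" --pt "-0.002 0 0 0 0 0" --pt "-0.003 0 0 0 0 0" --pt "-0.004 0 0 0 0 0" --pt "-0.005 0 0 0 0 0"

```text
time: 12.92
ee_pos: [0.4208, -0.2311, 0.0294]
eef_rot: [1.0, -0.023, -0.002, -0.0]
ft_force: [1.7, 0.4, -4.0]
width: 0.0117
grip_force: 25.0
```

>>> drive_tool --pt "-0.001 0 0 0 0 0" --pt "-0.002 0 0.0005 0 0 0" --pt "-0.003 0 0.001 0 0 0" --pt "-0.004 0 0.001 0 0 0" --pt "-0.005 0 0.001 0 0 0"

```text
time: 13.33
ee_pos: [0.4195, -0.231, 0.0292]
eef_rot: [1.0, -0.023, -0.001, 0.0]
ft_force: [2.5, -0.6, -3.4]
width: 0.0118
grip_force: 25.0
```

>>> drive_tool --pt "-0.001 0 0 0 0 0" --pt "-0.002 0 0 0 0 0" --pt "-0.003 0 0 0 0 0" --pt "-0.004 0 0 0 0 0" --pt "-0.004 0 0 0 0 0"

```text
time: 13.75
ee_pos: [0.4193, -0.2311, 0.0292]
eef_rot: [1.0, -0.023, -0.0, 0.0]
ft_force: [9.0, -0.6, -10.2]
width: 0.012
grip_force: 25.0
```

Contact: x stopped at 0.4193 and Fx rose to 9 N. I'll ease off slightly, let it settle and look.

>>> drive_tool --pt "0.001 0 0 0 0 0" --pt "0.002 0 0 0 0 0" --pt "0.002 0 0 0 0 0" --pt "0.002 0 0 0 0 0" --pt "0.002 0 0 0 0 0"

```text
time: 14.17
ee_pos: [0.4193, -0.231, 0.0292]
eef_rot: [1.0, -0.023, -0.001, 0.0]
ft_force: [6.1, -1.1, -6.9]
width: 0.0117
grip_force: 25.0
```

Run:
```python
from h import *
import pickle
s=read_state();print(s["time"],s["ee_pos"].round(4),s["eef_rot"],s["ft_force"].round(2),s["torque"].round(3));c=get_calibration("wrist")
im=camera("wrist");cv2.imwrite("pics/w4.png",im);g=im.max(2).astype(int)
for u in(90,130,450,500):print(u,g[214:236,u])
for u in(185,215,340,362):print(u,g[228:245,u])
```

```text
14.1667 [ 0.4193 -0.231   0.0292] [ 9.99727680e-01 -2.33160144e-02 -9.55821894e-04  1.28811587e-04] [ 6.09 -1.12 -6.94] [-0.117 -1.24   0.019]
90 [138 136 137 135 133 137 138 139 140 136 135 136 134 133 123 121 124 122
 122 125 122 126]
130 [137 137 132 134 134 137 139 137 140 137 137 138 135 128 120 125 124 124
 129 122 126 123]
450 [211 212 214 215 215 216 216 218 217 218 217 218 219 215 205 196 186 194
 193 194 191 192]
500 [208 208 209 213 211 211 213 216 211 214 214 214 214 213 200 190 191 192
 189 193 194 192]
185 [141 139 140 139 139 139 143 141 130 103  75  38  25  26  22  32  22]
215 [139 141 138 143 141 143 137 141 137 112  86  44  21  25  29  24  27]
340 [134 132 133 135 128 137 135 131 129 119  89  67  60  57  58  57  50]
362 [137 136 136 136 137 133 136 135 133 112  81  43  33  38  32  37  32]
```

>>> drive_tool --pt "0 0 0 0 0 0" --pt "0 0 0 0 0 0" --pt "0 0 0 0 0 0" --pt "0 0 0 0 0 0" --pt "0 0 0 0 0 0" --claw 0.6

```text
time: 14.63
ee_pos: [0.4184, -0.231, 0.0291]
eef_rot: [1.0, -0.023, -0.002, 0.0]
ft_force: [-0.2, 0.4, 0.1]
width: 0.0327
grip_force: 0.0
```

>>> drive_tool --pt "0 0 0 0 0 0" --pt "0 0 -0.03 0 0 0" --pt "0 0 -0.1 0 0 0" --pt "0 0 -0.2 0 0 0" --pt "0 0 -0.3 0 0 0"

```text
time: 15.05
ee_pos: [0.4184, -0.2305, 0.1204]
eef_rot: [1.0, -0.023, -0.002, -0.0]
ft_force: [1.1, -0.5, 0.1]
width: 0.0348
grip_force: 0.0
```

>>> drive_tool --pt "0 0 -0.1 0 0 0" --pt "0 0 -0.2 0 0 0" --pt "0 0 -0.3 0 0 0" --pt "0 0 -0.35 0 0 0" --pt "0 0 -0.35 0 0 0"

```text
time: 15.47
ee_pos: [0.4209, -0.2316, 0.2286]
eef_rot: [1.0, -0.023, 0.001, 0.002]
ft_force: [0.8, 1.2, 0.1]
width: 0.0348
grip_force: 0.0
```

>>> drive_tool --pt "0 0 0 0 0 0" --pt "0 0 0 0 0 0" --pt "0 0 0 0 0 0" --pt "0 0 0 0 0 0" --pt "0 0 0 0 0 0"

```text
time: 15.88
ee_pos: [0.4189, -0.2308, 0.2233]
eef_rot: [1.0, -0.023, -0.002, -0.0]
ft_force: [-0.0, -0.6, 0.1]
width: 0.035
grip_force: 0.0
```

Run:
```python
from h import *
import pickle
s=read_state();print(s["time"],s["ee_pos"].round(4),s["ft_force"].round(2));c=get_calibration("wrist")
im=camera("wrist");pickle.dump(c,open("c5.pkl","wb"));cv2.imwrite("pics/w5.png",im)
cv2.imwrite('pics/w5c.png',cv2.resize(im[0:240,70:470],None,fx=2,fy=2,interpolation=cv2.INTER_CUBIC))
```

```text
15.8833 [ 0.4189 -0.2308  0.2233] [-0.02 -0.57  0.07]
```

View pics/w5c.png

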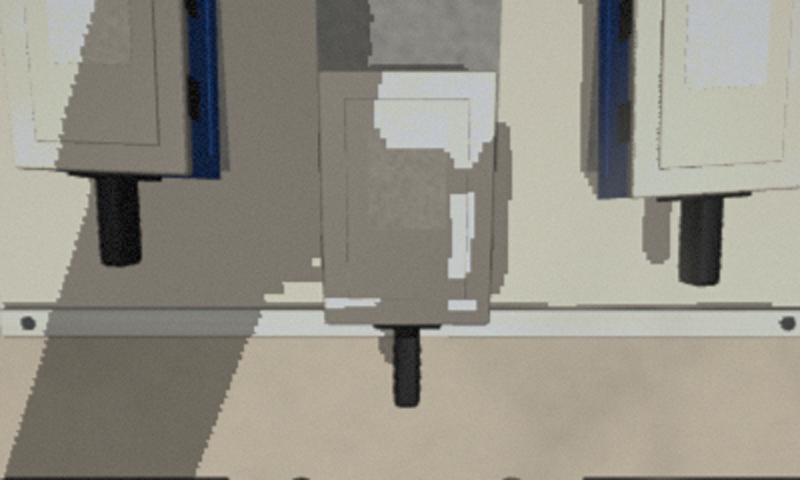

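The box's front edge (rows 322–325 in the crop) is parallel to the rail line at row 306, and the neighbouring boxes haven't moved. One numeric check of the gap before handing in.

Run:
```python
from h import *
import pickle
c=pickle.load(open("c5.pkl","rb"));f=lambda u,v,z:ray(c,(u/2+70,v/2),z)[:2].round(4)
print("lid",f(325,323,.068),f(489,324,.068));print("rail",f(100,306,.011),f(250,306,.011),f(560,306,.011))
g=cv2.imread("pics/w5.png").max(2).astype(int)
for u in(100,180,190,325,340,400):print(u,g[146:160,u])
for u in(236,250,305,312):print(u,g[155:168,u])
for n,uv in{"Lfront":[(15,167),(190,178)],"Rfront":[(635,197),(800,187)]}.items():print(n,[f(*k,.068).tolist() for k in uv])
```

```text
lid [ 0.447  -0.1966] [ 0.4432 -0.2672]
rail [ 0.4533 -0.0771] [ 0.4497 -0.1528] [ 0.4424 -0.3093]
100 [138 147 146 125 125 125 124 103  90 115 125 124 123 123]
180 [127 121 123 124 124 122 124 102  91 121 127 126 130 130]
190 [127 123 126 120 126 124 124 106  90 118 127 127 128 129]
325 [196 196 197 200 193 144 125 117  96 165 198 201 197 199]
340 [193 194 197 193 189 146 127 119 102 164 192 197 197 196]
400 [192 190 193 197 192 193 145 115 100 160 191 196 194 192]
236 [130 127 129 127 132 126 125 157 190 199 202 199 188]
250 [126 125 128 129 130 124 125 160 191 199 202 198 192]
305 [143 124 124 126 124 125 117 132 187 201 203 199 197]
312 [126 126 126 126 127 123 118 136 190 196 203 198 195]
Lfront [[0.5166, -0.0747], [0.509, -0.1456]]
Rfront [[0.493, -0.3283], [0.4938, -0.3961]]
```

```bash
python3 -c "
from bench import *
print(close_job())"
```

```text
the job is handed in; nothing more can be done
None
```

The middle box is the packed one (about 4.5 N felt at the wrist): I slid it along the board until it met the stop rail, measured flush to about 1 mm, released it and handed in the job at about 16 s; I did not lift the other two boxes, because 4.5 N is more than an empty box weighs in total (1.5 N), and they are still where they stood.

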